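Zero the lift gauge and hold the cam stage at full lift

ROBOT

A 7-joint arm with a two-finger parallel gripper is mounted at the origin on the work surface. World frame = base frame: x ahead of the robot, y to its left, z up, the work surface at z = 0. Lengths are in m, angles in rad, forces in N, time in s.
With the tool pointing down it reaches from about 0.4 to 0.875 m from the base axis. Payload 19.3 kg.
Tool frame: the origin (TCP) lies on the centre line of the jaws, within the pads' length; the fingertips stand 25 mm ahead of it and the grasp point (between the pads) lies 6 mm ahead of it (tips_ahead is the distance from the TCP to the fingertips, in m); z points along the fingers, y is the direction in which the jaws open and shut (so a half turn about z gives the same grasp; the last joint's range is limited). The gripper opens to 85 mm and grips with 20 to 120 N. Pads are 22 mm wide; open, the fingers measure 114 mm over their backs; the gripper's body (76 mm by 85 mm) begins 54 mm behind the grasp point. The pads swing forward as they close: fully open they stand 13 mm farther back than shut.
Start: joints at [1.23, 0.521, -0.036, 1.599, 0.021, 1.021, -0.113], TCP at [0.167, -0.602, 0.256] pointing down, gripper open.
Joint ranges: [-2.91, 2.91], [-0.3, 2.13], [-1.5, 1.42], [0.17, 2.43], [-1.26, 4.41], [0.16, 1.93], [-2.52, 2.52]. Speed limits (rad/s): [1.89, 1.89, 2.39, 2.39, 3.01, 3.01, 3.01].

INTERFACE

Orientations are given as [roll, pitch, yaw] about the fixed x, y, z axes, in that order (R = Rz(yaw) Ry(pitch) Rx(roll)).
In Python, from workcell import observe, grab_frame, job_done, outline_of, tips_ahead gives the robot as it stands. The module is installed in compiled form; this text tells all that it offers.
- The arm moves only by the tool move_arm, never from a script. Its argument "motion" is a list of rows, each a list of 2 entries, a list of its own where there are three numbers: the shift along the world's x, y, z in mm, then the turn, a rotation vector about the world's x, y, z in rad. A call has 1 to 12 rows; each row is the pose to reach, as a shift and turn from the pose commanded when the call began; what a row does not reach only later rows make up. A row lasts 1/8 s, in which the tool goes at most 62.5 mm and 10.7 degrees, less where a joint would pass 70% of its speed; a pose out of reach is approached as far as the arm can. A call with a gripper value outside its range is refused whole. "jaw" is the finger opening in mm, from 0 to 85.4, set as the call begins (left out, the last holds). The fingers move at their own pace and stop on an object; "grip_force" is the grip in N (left out, the last holds). Time passes only in rows, so rows that repeat a pose let the fingers close. It gives the time, the measured TCP pose, the force and the opening at its end, in the units of the state.
- observe(): the state, without advancing time (a new reading comes with each control period).
- grab_frame(name): name is "side" or "top"; returns a dict with "frame" (420x560x3 uint8, red, green, blue), "fx", "fy", "cx", "cy" (pixels), "T" (4x4, takes a point from camera to world coordinates). Camera axes: x right, y down, z forward; pixel columns grow to the right and rows downward; lengths in m; the calibration is good to about 2 mm. A picture is of the moment at which its call begins. There is no depth.
- job_done(): hands the job in, once; it reports no verdict.
Trained networks look in the newest picture that a camera, given by its name, has taken for a name from the list of things; names that differ only in an ending like _2 or _b are one class to them, and where a whole thing is asked for, a point or a joint stands for the part that bears it (a point fixed in the world has none). Each returns a list of dicts, best first, with "score" (0 to 1); they miss things now and then, are a little off and sometimes report something else, mostly with a low value. They report only what shows in the picture. A call takes as long as a camera call. They do not tell look-alikes from the thing itself.
- outline_of(label, camera): "pixels" (420x560 bool, what is visible of it) and "pixel" ([column, row] in pixels, amid what is visible of it).
The state is a dict: "clock": time; "qpos": joint angles; "qd": joint speeds; "joint_efforts": joint torques, N m; "position": TCP position; "tool_rot": TCP orientation; "force": force on the tool from outside, world axes, zero at the start; "moment": the same for the moment, N m; "grip_width": finger opening in m.
Only numpy, scipy, OpenCV 4.12 (cv2) and the standard library are available. Lean on these libraries where they do the work, as an engineer would, in place of code of your own. Each camera call takes 0.05 s, during which the arm holds its last target.

TASK

With the stage resting fully down, take the blue stylus out of its holder and use its tip to press the recessed blue zero button of the display unit all the way in, then stand the stylus back in its holder. Then swing the red cam lever up by its black bar to the point of highest lift, where the lever stands straight up, and finish still holding it there with the gripper, because it springs back if let go. Leave the yellow button and the other things on the bench alone.

Things in the scene. Friction and masses are not known exactly. Their poses are not given: they have to be found in the camera images.
- stylus_grip (a point): Centre of the stylus's blue round barrel (14 mm diameter, 68 mm long), on its axis. The stylus is 96 mm long and weighs about 35 g; at the start it stands upright, tip down, in its holder. This point is 62 mm above the tip's end. Below the barrel come a 28 mm wide, 4 mm thick metal flange (its underside 24 mm above the tip's end) and a steel tip 6 mm in diameter, 24 mm long. z points from tip to barrel
- stylus_tip (a point): The flat lower end of the stylus's steel tip, on its axis
- holder_hole (a point): Centre of the mouth of the round hole (13 mm diameter, 36 mm deep, slightly chamfered) in the top of the holder, a black block 70 x 70 x 36 mm fixed to the bench. The seated stylus rests with its flange flat on the block's top, its tip 24 mm down the hole
- readout: Display unit, white and grey box 90 (x) x 120 (y) x 42 mm with a dark screen, fixed to the bench; origin at the centre of its underside. In its top are two round wells of 15 mm diameter, at x -22 mm, y +30 mm (blue zero button) and y -30 mm (yellow mode button)
- zero_top (a point): Centre of the top face of the blue zero button (13 mm diameter), which lies 6 mm below the display unit's top face, in its well. It is pressed straight down
- zero_button (a joint): Travel of the blue zero button in m: 0 released, 0.004 fully in. A spring needs about 1.2 N to start it and 3.6 N to hold it fully in; it pops back out
- mode_top (a point): Centre of the top face of the yellow mode button (same make), to be left alone
- mode_button (a joint): Travel of the yellow mode button in m: 0 released, 0.004 fully in
- cam_stand: Cam lift stand fixed to the bench: dark base plate 150 (x) x 120 (y) x 12 mm, a platform on an eccentric cam, and at the +x, +y corner a column 210 mm tall with an arm that carries a gauge probe over the platform's middle (probe bottom 143 mm, top 193 mm above the bench). Origin at the centre of the base's underside. The cam lever is at its -y side and swings in the stand's x-z plane
- lever_pivot (a point): Point on the lever's axis of rotation (parallel to the stand's y), 60 mm above the bench, level with the middle of the lever's black bar: 120 mm towards the stand's -y from its origin. Nothing solid is here; the lever arm's outer face is 41 mm and the end of its hub 38 mm from it towards +y
- lever_bar (a point): Middle of the free part of the lever's black round bar (16 mm diameter, parallel to the lever's axis and level), 110 mm from the axis. The bar is free for 33 mm to either side of this point; towards the stand's +y it ends at the red lever arm (16 mm wide)
- cam_lever (a joint): Angle of the cam lever in rad. 0: at rest against its stop, pointing to the stand's -x and 0.20 rad above the horizontal, platform fully down. It grows as the lever swings up; at 1.371 it stands straight up and the platform is at its highest (11 mm up); beyond that (stop at 2.0) the platform sinks again. A return spring always pulls it back to 0: about 2 N at the bar to start it, about 4 N to hold it upright
- platform_top (a point): Centre of the top face of the platform (aluminium plate 95 x 82 mm), 95 mm above the bench when down, 106 mm at the highest
- dish: Glass dish, 90 mm diameter, 15 mm high, loose bystander; origin under its centre
- jar: Closed specimen jar, 48 mm diameter, 60 mm high, loose bystander; origin under its centre
- loupe: Black loupe, 36 mm diameter, 32 mm high, loose bystander; origin under its centre
- bottle: Clear bottle with a red cap, 48 mm diameter, 105 mm high, loose bystander; origin under its centre
- slide_box: Cardboard slide box 55 x 85 x 30 mm, loose bystander; origin under its centre
- tweezers: Steel tweezers with a blue end, 124 mm long, 10 mm high, lying flat, loose bystander; origin under the middle
Not all that is in view belongs to the job. What is shaped like the part that bears stylus_grip but green or orange is not meant.

How it is judged:
By the outcome, as a careful person would: the job done as asked, in the order asked, and still so for the second after the job is handed in, while the arm keeps its last pose, push and grip.
It also fails if it takes over 61 s, if anything falls off the work surface, if the arm or the gripper's body presses on something with over 40 N, if the wrist force passes 120 N, or if a joint passes its speed limit or range.

## Working session

There is one attempt and no reset: what is moved stays moved. The work goes in short steps, Python scripts to look and compute and a tool call to move; the robot and the scene stay as the last step left them, time stands still between calls to the robot, and variables do not carry over. Pictures are saved under pics/ and viewed, and the job is handed in when it is done.

Besides the shell and the picture viewer there is one more tool, called after ">>>" by a JSON object that holds its "method" and its "body". move_arm: Moves the arm, as the interface text tells. Its arguments: {"type":"object","properties":{"motion":{"type":"array"},"jaw":{"type":"number"},"grip_force":{"type":"number"}},"required":["motion"]}

```bash
mkdir -p pics; python3 - <<'E'
from workcell import *
import cv2,numpy as np
print(observe(), tips_ahead)
for n in("side","top"):
    f=grab_frame(n); cv2.imwrite(f"pics/{n}0.png",f["frame"][:,:,::-1])
    print(n,f["fx"],f["fy"],f["cx"],f["cy"]);print(np.round(f["T"],4).tolist())
E
```

```text
{'clock': 0.0, 'qpos': array([ 1.2297537 ,  0.52202936, -0.03632098,  1.5999752 ,  0.02119971,
        1.02110923, -0.11279073]), 'qd': array([ 1.36805844e-03, -5.41104595e-04,  4.94990263e-05,  1.11638501e-03,
       -1.97315712e-03,  5.11938123e-05, -4.64128552e-04]), 'joint_efforts': array([-8.32220885e-04, -9.27088666e+01,  1.97894365e+00, -3.69909525e+01,
        1.77069521e-02,  8.26388161e-03,  5.41987174e-05]), 'position': array([ 0.16709831, -0.60193833,  0.25572797]), 'tool_rot': array([-3.14045957e+00,  8.37322865e-05,  2.70835662e-01]), 'force': array([0.33578839, 0.31165672, 0.07723302]), 'moment': array([-0.00112201,  0.05722448, -0.06136604]), 'grip_width': 0.08511778214937232} 0.025
side 445.09177520689127 445.09177520689127 280.58565366716954 213.75945865640256
[[-0.9025, -0.2017, 0.3806, 0.1392], [-0.4307, 0.4285, -0.7943, 0.8377], [-0.0029, -0.8808, -0.4735, 0.6091], [0.0, 0.0, 0.0, 1.0]]
top 408.0955643762695 408.0955643762695 281.64368926562656 215.93889000838308
[[-0.0027, -0.9929, 0.1193, 0.4236], [-0.9999, 0.0044, 0.0139, -0.0627], [-0.0143, -0.1192, -0.9928, 1.2328], [0.0, 0.0, 0.0, 1.0]]
```

View pics/side0.png

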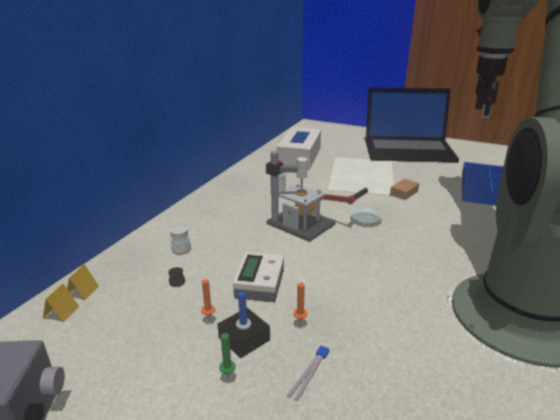

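View pics/top0.png

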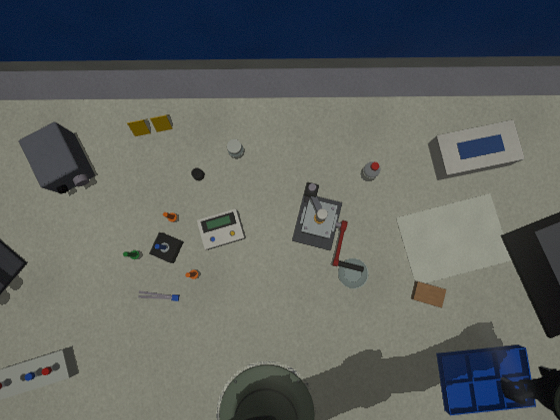

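```bash
cat > h.py <<'E'
from workcell import *
import cv2,numpy as np
from scipy.optimize import least_squares
def fr(n):
    return grab_frame(n)
def proj(f,P):
    P=np.atleast_2d(P); T=f["T"]; c=(P-T[:3,3])@T[:3,:3]
    return np.c_[f["fx"]*c[:,0]/c[:,2]+f["cx"], f["fy"]*c[:,1]/c[:,2]+f["cy"]]
def ray(f,px):
    T=f["T"]; d=np.array([(px[0]-f["cx"])/f["fx"],(px[1]-f["cy"])/f["fy"],1]); return T[:3,3],T[:3,:3]@d
def atz(f,px,z):
    o,d=ray(f,px); return o+d*(z-o[2])/d[2]
def tri(f1,p1,f2,p2):
    A=[];b=[]
    for f,p in((f1,p1),(f2,p2)):
        o,d=ray(f,p); d=d/np.linalg.norm(d); M=np.eye(3)-np.outer(d,d); A.append(M); b.append(M@o)
    return np.linalg.lstsq(np.vstack(A),np.hstack(b),rcond=None)[0]
def crop(f,x0,y0,x1,y1,s,name):
    im=cv2.resize(f["frame"][y0:y1,x0:x1,::-1],None,fx=s,fy=s,interpolation=cv2.INTER_CUBIC)
    cv2.imwrite("pics/"+name+".png",im)
E
python3 - <<'E'
from h import *
t=fr("top");s=fr("side")
crop(t,140,195,260,285,6,"t_a");crop(t,280,170,380,290,5,"t_b")
crop(s,180,240,330,390,4,"s_a");crop(s,250,140,400,250,5,"s_b")
for l in ["stylus_grip","holder_hole","readout","zero_top","mode_top","cam_stand","lever_bar","platform_top","dish","bottle"]:
    for n,f in(("top",t),("side",s)):
        for d in outline_of(l,n)[:4]:
            m=d["pixels"]; print(l,n,round(d["score"],2),np.round(d["pixel"],1),m.sum())
E
```

```text
stylus_grip top 0.68 [132.6 254.4] 102
stylus_grip top 0.62 [169.9 214. ] 86
stylus_grip top 0.6 [218.4 229.6] 1296
stylus_grip top 0.53 [164.  244.9] 90
stylus_grip side 0.89 [299.2 301.2] 319
stylus_grip side 0.85 [241.2 314.9] 333
stylus_grip side 0.65 [208.  296.1] 305
stylus_grip side 0.57 [228.6 360.5] 393
holder_hole top 0.85 [170.4 247.5] 625
holder_hole side 0.87 [245.5 334.9] 1454
readout top 0.83 [221.6 228.2] 1341
readout side 0.73 [300.9 200.1] 3379
readout side 0.61 [262.2 279. ] 1974
zero_top top 0.29 [352.1 274.6] 544
zero_top side 0.21 [300.8 202.2] 3354
cam_stand top 0.81 [320.1 228.2] 2648
cam_stand top 0.38 [370.1 173.5] 321
cam_stand top 0.23 [349.8 275.4] 633
lever_bar top 0.89 [342.3 259.9] 375
lever_bar side 0.57 [334.6 197.7] 379
platform_top top 0.71 [319.3 222.9] 850
platform_top side 0.81 [302.3 194.4] 578
dish top 0.97 [352.7 275.2] 698
dish side 0.87 [366.5 217.6] 399
bottle top 0.54 [368.3 171.5] 296
```

```bash
python3 -c "
import cv2
for n in ('t_a','t_b','s_a','s_b'): print(n,cv2.imread('pics/%s.png'%n).shape)"
```

```text
t_a (540, 720, 3)
t_b (600, 500, 3)
s_a (600, 600, 3)
s_b (550, 750, 3)
```

View pics/t_a.png

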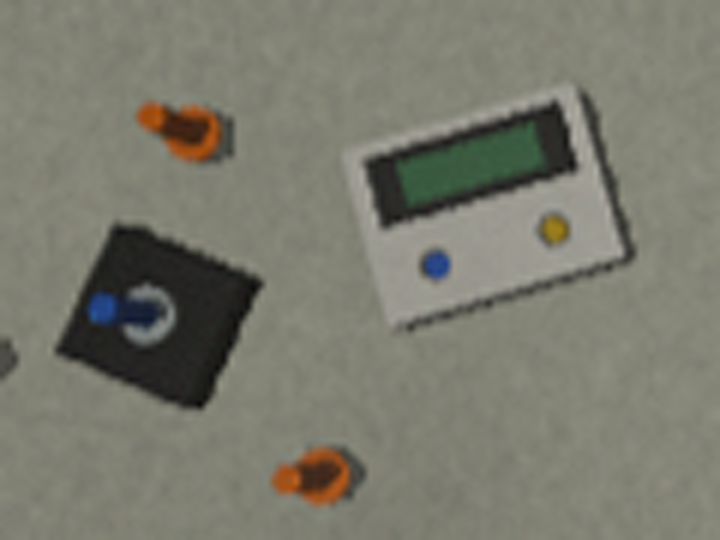

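View pics/t_b.png

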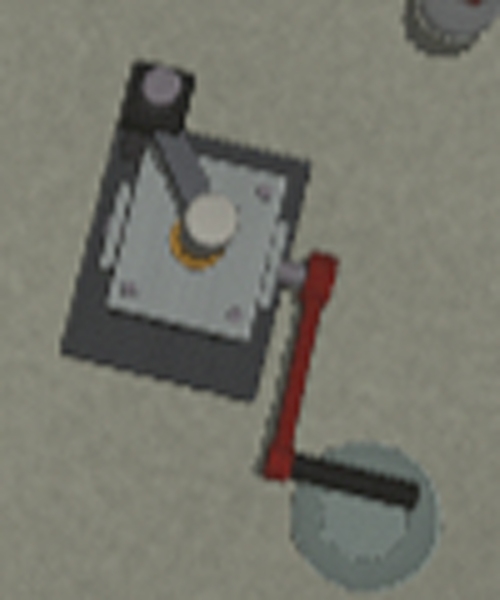

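View pics/s_a.png

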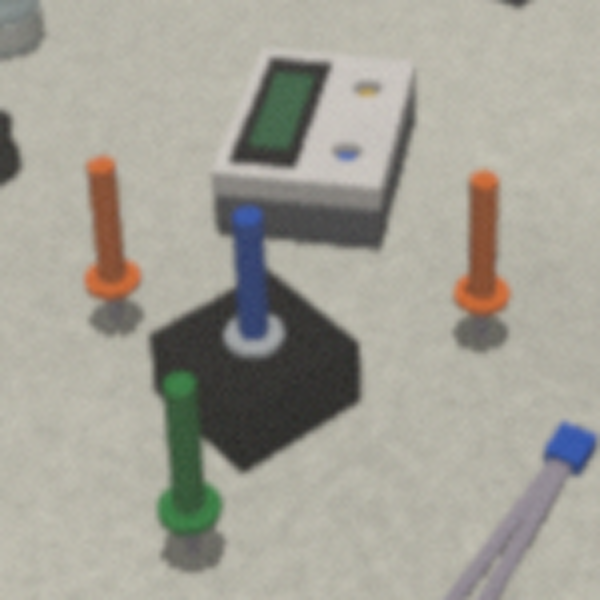

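View pics/s_b.png

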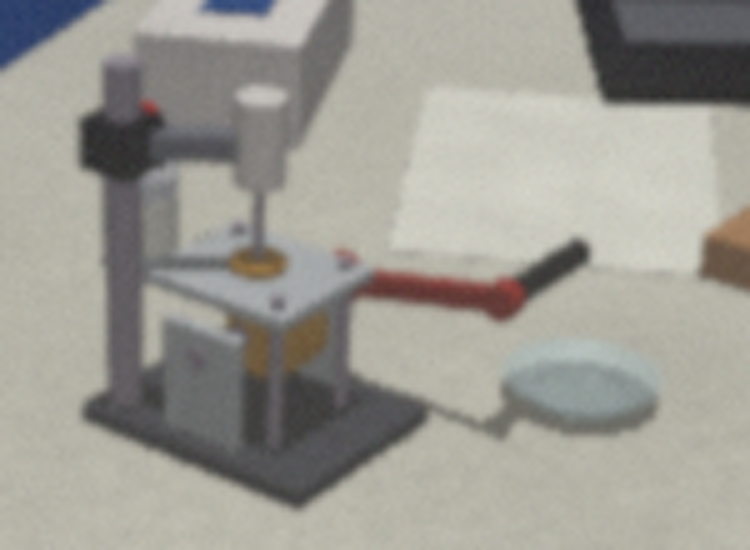

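```bash
cat > fit.py <<'E'
from h import *
t=fr("top");s=fr("side")
T6=lambda u,v:np.array([(u+.5)/6-.5+140,(v+.5)/6-.5+195])
T5=lambda u,v:np.array([(u+.5)/5-.5+280,(v+.5)/5-.5+170])
S4=lambda u,v:np.array([(u+.5)/4-.5+180,(v+.5)/4-.5+240])
S5=lambda u,v:np.array([(u+.5)/5-.5+250,(v+.5)/5-.5+140])
print("cap top",atz(t,T6(103,308),.108),"side",atz(s,S4(248,214),.108))
print("flange",atz(t,T6(146,316),.040),"side",atz(s,S4(254,334),.040))
print("zero",atz(t,T6(436,264),.038),"side",atz(s,S4(346,151),.040))
print("mode",atz(t,T6(555,229),.038),"side",atz(s,S4(367,88),.040))
for n,p in(("or1",(193,133)),("or2",(318,475))): print(n,atz(t,T6(*p),.024))
print("green side flange",atz(s,S4(189,508),.026))
for p in((345,152),(578,87),(630,258),(395,328)): print("ro top",atz(t,T6(*p),.042))
for p in((268,52),(415,66),(380,190),(215,175)): print("ro side",atz(s,S4(*p),.042))
def R(a): return np.array([[np.cos(a),-np.sin(a)],[np.sin(a),np.cos(a)]])
def fit(model,obs,x0):
    def res(x):
        r=[]
        for f,m,p in obs:
            P=np.r_[R(x[2])@m[:2]+x[:2],m[2]]; r.append(proj(f,P)[0]-p)
        return np.hstack(r)
    q=least_squares(res,x0,x_scale=[.1,.1,1],loss='soft_l1'); return q.x,res(q.x).reshape(-1,2)
M=lambda *a:np.array(a)/1000
ro=[(t,M(45,60,42),T6(345,152)),(t,M(45,-60,42),T6(578,87)),(t,M(-45,60,42),T6(395,326)),(t,M(-45,-60,42),T6(630,258)),
(t,M(-22,30,38),T6(436,264)),(t,M(-22,-30,38),T6(555,229)),
(s,M(45,-60,42),S4(268,52)),(s,M(-45,-60,42),S4(415,66)),(s,M(-45,60,42),S4(380,190)),(s,M(45,60,42),S4(215,175)),
(s,M(-22,30,42),S4(346,148)),(s,M(-22,-30,42),S4(367,86))]
x,r=fit(None,ro,[.5,.1,.2]);print("readout",x.round(4));print(r.round(1).tolist())
print(" zero",R(x[2])@[-.022,.03]+x[:2])
xt,_=fit(None,ro[:6],x);xs,_=fit(None,ro[6:],x);print(xt.round(4),xs.round(4), R(xt[2])@[-.022,.03]+xt[:2],R(xs[2])@[-.022,.03]+xs[:2])
import math
bx,bz=-110*math.cos(.2),60+110*math.sin(.2)
cs=[(t,M(75,-60,12),T5(311,160)),(t,M(-75,60,12),T5(62,351)),(t,M(-75,-60,12),T5(252,401)),
(t,M(bx,-153,bz),T5(418,496)),
(s,M(-75,60,12),S5(298,495)),(s,M(75,60,12),S5(85,408)),(s,M(-75,-60,12),S5(428,408)),
(t,M(0,0,193),T5(212,220)),(s,M(0,0,193),S5(263,97)),(s,M(bx,-153,bz),S5(585,250))]
x,r=fit(None,cs,[.55,-.18,-.25]);print("cam",x.round(4));print(r.round(1).tolist())
for n,m in(("pivot",(0,-.12)),("bar0",(bx/1000,-.12))): print(n,R(x[2])@m+x[:2])
xt,_=fit(None,[c for c in cs if c[0] is t],x);xs,_=fit(None,[c for c in cs if c[0] is s],x);print(xt.round(4),xs.round(4))
E
python3 fit.py
```

```text
cap top [0.47679931 0.29845281 0.108     ] side [0.47590892 0.29696656 0.108     ]
flange [0.47604683 0.29906769 0.04      ] side [0.4749617  0.29908179 0.04      ]
zero [0.50106324 0.15794321 0.038     ] side [0.5010025  0.15491173 0.04      ]
mode [0.51800912 0.09979439 0.038     ] side [0.51731369 0.09722998 0.04      ]
or1 [0.56783194 0.28326608 0.024     ]
or2 [0.39863265 0.21672641 0.024     ]
green side flange [0.45504144 0.39029055 0.026     ]
ro top [0.5559635  0.20294502 0.042     ]
ro top [0.58762337 0.08874681 0.042     ]
ro top [0.50338556 0.06246116 0.042     ]
ro top [0.46972807 0.17664894 0.042     ]
ro side [0.58421373 0.09148866 0.042     ]
ro side [0.50107095 0.06832878 0.042     ]
ro side [0.46860825 0.17965263 0.042     ]
ro side [0.55195788 0.20506851 0.042     ]
readout [0.529  0.1337 0.2834]
[[-0.3, 0.2], [0.0, -0.5], [-0.7, 0.6], [-0.4, 0.3], [0.5, 0.5], [0.3, 0.6], [-1.2, -1.1], [0.3, -1.2], [0.0, -0.3], [-1.2, -0.7], [0.3, 0.5], [0.1, 0.2]]
 zero [0.49949924 0.1563971 ]
[0.5299 0.1335 0.2822] [0.528  0.1348 0.2845] [0.50042459 0.15615158] [0.49846069 0.15738588]
cam [ 0.5532 -0.1516 -0.2471]
[[0.2, 0.6], [-0.5, 1.0], [0.7, 0.7], [-0.1, 0.4], [0.0, -0.3], [-1.2, -0.9], [-0.0, -0.5], [-0.1, 0.3], [-0.7, -0.2], [-1.5, 0.2]]
pivot [ 0.52385862 -0.26791657]
bar0 [ 0.41932695 -0.2415433 ]
[ 0.5551 -0.1516 -0.2501] [ 0.5509 -0.1507 -0.2565]
```

>>> {"method": "move_arm", "body": {"motion": [[[40, 40, 20], [0, 0, 0.12]], [[85, 90, 40], [0, 0, 0.26]], [[130, 140, 60], [0, 0, 0.4]], [[175, 195, 74], [0, 0, 0.54]], [[215, 250, 74], [0, 0, 0.68]], [[250, 305, 74], [0, 0, 0.82]], [[275, 360, 74], [0, 0, 0.96]], [[295, 415, 74], [0, 0, 1.1]], [[310, 470, 74], [0, 0, 1.24]], [[320, 525, 74], [0, 0, 1.38]], [[325, 580, 74], [0, 0, 1.5]], [[325, 640, 74], [0, 0, 1.614]]], "jaw": 45, "grip_force": 60}}

```text
clock: 2.8
position: [0.4922, 0.0356, 0.3305]
tool_rot: [3.141, 0.0, 1.888]
force: [1.0, -0.3, -0.4]
grip_width: 0.0453
```

>>> {"method": "move_arm", "body": {"motion": [[[-4, 60, -20], [0, 0, 0]], [[-7, 115, -50], [0, 0, 0]], [[-10, 170, -75], [0, 0, 0]], [[-13, 220, -100], [0, 0, 0]], [[-16, 260, -130], [0, 0, 0]], [[-16, 260, -130], [0, 0, 0]], [[-16, 260, -130], [0, 0, 0]]]}}

```text
clock: 3.68
position: [0.4763, 0.2933, 0.2004]
tool_rot: [-3.141, 0.0, 1.885]
force: [0.1, -0.5, 0.1]
grip_width: 0.0452
```

```bash
python3 - <<'E'
from h import *
t=fr("top");s=fr("side");o=observe();print(o["position"],o["tool_rot"],o["clock"])
crop(t,110,180,260,285,5,"t1");crop(s,160,180,340,390,3,"s1")
E
```

```text
[0.47679489 0.29269652 0.20096794] [3.14064230e+00 4.77462046e-04 1.88315824e+00] 3.775
```

View pics/s1.png

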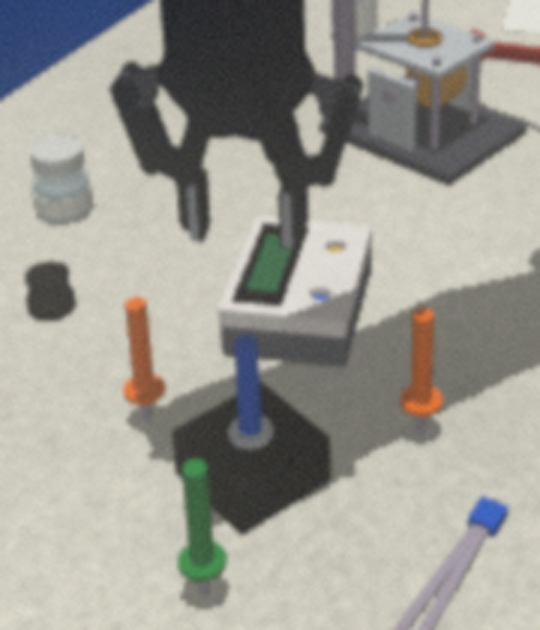

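View pics/t1.png

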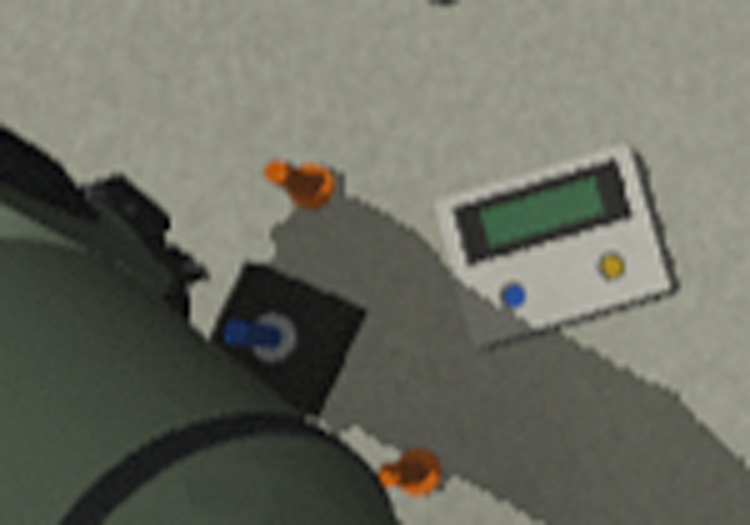

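>>> {"method": "move_arm", "body": {"motion": [[[0, 6, -20], [0, 0, 0]], [[0, 6, -40], [0, 0, 0]], [[0, 6, -40], [0, 0, 0]]]}}

```text
clock: 4.15
position: [0.4754, 0.2989, 0.1584]
tool_rot: [-3.139, 0.001, 1.885]
force: [0.3, 0.7, 0.5]
grip_width: 0.0449
```

```bash
python3 - <<'E'
from h import *
s=fr("side");o=observe();print(o["position"],o["tool_rot"],o["clock"],o["force"])
crop(s,180,220,320,370,4,"s2")
E
```

```text
[0.47574927 0.29932919 0.15942091] [-3.13983259e+00  3.28052547e-04  1.88478843e+00] 4.2 [ 0.09317684  0.96953848 -0.04874525]
```

View pics/s2.png

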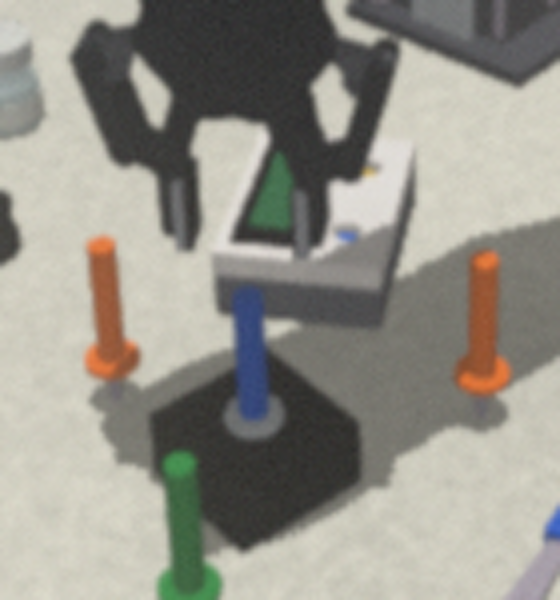

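>>> {"method": "move_arm", "body": {"motion": [[[0, 0, -25], [0, 0, 0]], [[0, 0, -50], [0, 0, 0]], [[0, 0, -70], [0, 0, 0]], [[0, 0, -79], [0, 0, 0]], [[0, 0, -79], [0, 0, 0]]]}}

```text
clock: 4.82
position: [0.4761, 0.2998, 0.0812]
tool_rot: [-3.141, 0.0, 1.885]
force: [0.6, 0.6, 0.7]
grip_width: 0.0451
```

```bash
python3 - <<'E'
from h import *
s=fr("side");o=observe();print(o["position"],o["tool_rot"],o["clock"],o["force"])
crop(s,180,220,320,370,4,"s3")
E
```

```text
[0.47626614 0.29993461 0.08169019] [ 3.14128176e+00 -1.51897735e-04  1.88480017e+00] 4.875 [-0.32121399  1.10589992  0.22432501]
```

View pics/s3.png

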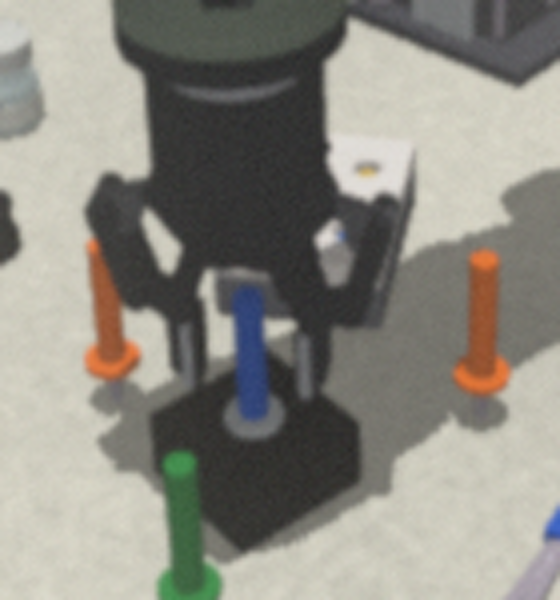

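>>> {"method": "move_arm", "body": {"motion": [[[0, 0, 0], [0, 0, 0]], [[0, 0, 0], [0, 0, 0]], [[0, 0, 0], [0, 0, 0]], [[0, 0, 0], [0, 0, 0]], [[0, 0, 0], [0, 0, 0]], [[0, 0, 0], [0, 0, 0]]], "jaw": 0, "grip_force": 60}}

```text
clock: 5.62
position: [0.4764, 0.2999, 0.082]
tool_rot: [3.141, -0.0, 1.885]
force: [-0.3, 0.0, 6.1]
grip_width: 0.0125
```

```bash
python3 - <<'E'
from h import *
s=fr("side");o=observe();print(o["position"],o["tool_rot"],o["clock"],o["force"],o["grip_width"])
crop(s,180,220,320,370,4,"s4")
E
```

```text
[0.47645395 0.29988002 0.08197835] [ 3.14056368e+00 -1.34419652e-04  1.88458090e+00] 5.675 [-0.92401608 -1.2035802   6.78122666] 0.012625714185244006
```

View pics/s4.png

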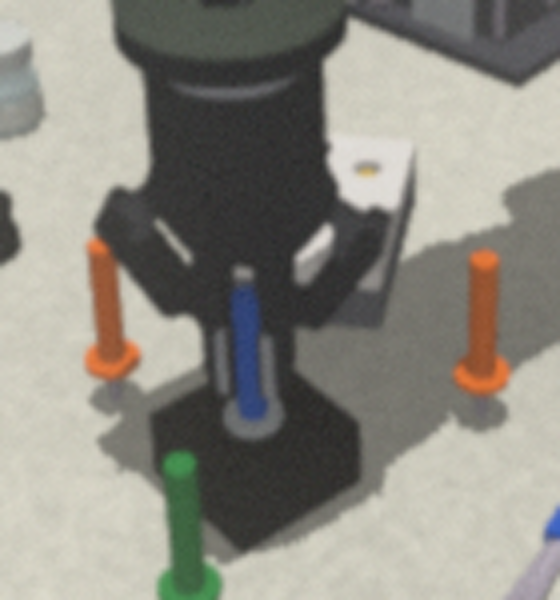

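>>> {"method": "move_arm", "body": {"motion": [[[0, 0, 8], [0, 0, 0]], [[0, 0, 20], [0, 0, 0]], [[0, 0, 40], [0, 0, 0]], [[0, 0, 60], [0, 0, 0]], [[0, 0, 70], [0, 0, 0]], [[0, 0, 70], [0, 0, 0]]]}}

```text
clock: 6.42
position: [0.4764, 0.2998, 0.1521]
tool_rot: [3.14, -0.0, 1.885]
force: [0.0, 0.2, -0.8]
grip_width: 0.0128
```

```bash
python3 - <<'E'
from h import *
s=fr("side");t=fr("top");o=observe();print(o["position"],o["tool_rot"],o["clock"],o["force"],o["grip_width"])
crop(s,180,190,320,340,4,"s5");crop(t,110,180,260,285,5,"t5")
E
```

```text
[0.47601952 0.29948063 0.15097464] [-3.14120420e+00  1.85626084e-04  1.88465967e+00] 6.525 [-0.41377984  0.15023689 -0.59916858] 0.01268902965278328
```

View pics/s5.png

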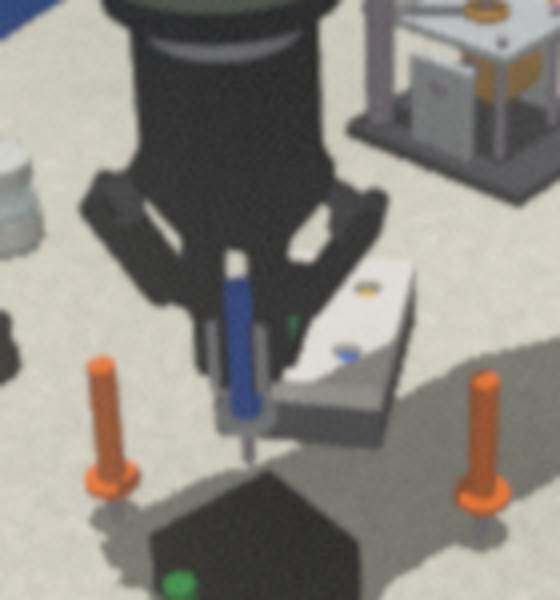

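View pics/t5.png

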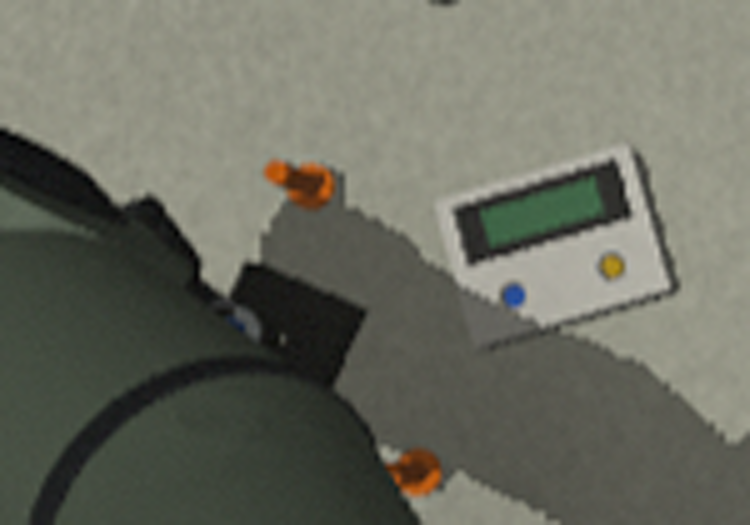

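```bash
python3 - <<'E'
from h import *
s=fr("side");t=fr("top")
S=lambda u,v:np.array([(u+.5)/4-.5+180,(v+.5)/4-.5+190])
z=.0815
for nm,p,zz in(("tip",(250,462),z),("top",(238,281),z+.096),("flangebottom",(247,425),z+.026)): print(nm,atz(s,S(*p),zz))
for P in ([.476,.2988,z],[.476,.2988,z+.096]): print((proj(s,P)-[180,190]+.5)*4, "top",(proj(t,P)-[110,180]+.5)*5)
# tip plane-x solving: assume jaw-plane
E
```

```text
tip [0.47564205 0.29796809 0.0815    ]
top [0.4784051  0.29505222 0.1775    ]
flangebottom [0.47277761 0.30333748 0.1075    ]
[[248.89492701 463.3657098 ]] top [[250.4934644  335.67086195]]
[[238.95372147 287.33816123]] top [[192.93081083 327.4246481 ]]
```

>>> {"method": "move_arm", "body": {"motion": [[[6, -36, 0], [0, 0, 0]], [[12, -72, 0], [0, 0, 0]], [[18, -108, 0], [0, 0, 0]], [[24, -142, 0], [0, 0, 0]], [[24, -142, -14], [0, 0, 0]], [[24, -142, -26], [0, 0, 0]], [[24, -142, -26], [0, 0, 0]], [[24, -142, -26], [0, 0, 0]]]}}

```text
clock: 7.62
position: [0.4999, 0.1586, 0.1253]
tool_rot: [-3.141, -0.0, 1.886]
force: [0.1, -0.3, -0.6]
grip_width: 0.0125
```

```bash
python3 - <<'E'
from h import *
s=fr("side");t=fr("top");o=observe();print(o["position"],o["tool_rot"],o["clock"],o["force"],o["grip_width"])
crop(s,220,200,320,310,5,"s6");crop(t,170,190,260,260,6,"t6")
E
```

```text
[0.50015867 0.15828658 0.12556734] [ 3.14114867e+00 -1.45998689e-04  1.88552554e+00] 7.725 [ 0.26598405 -0.35129777 -0.38699871] 0.012501002849596763
```

View pics/s6.png

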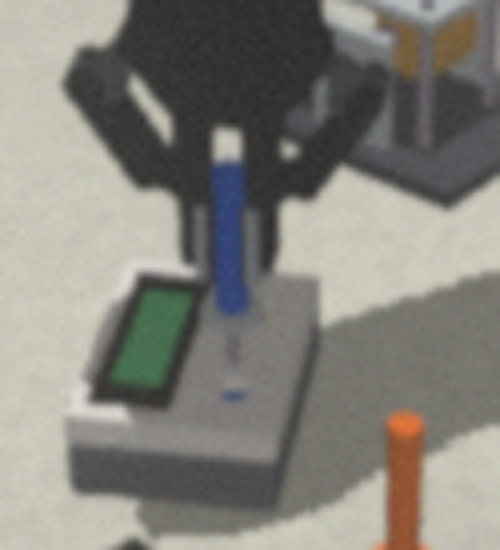

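View pics/t6.png

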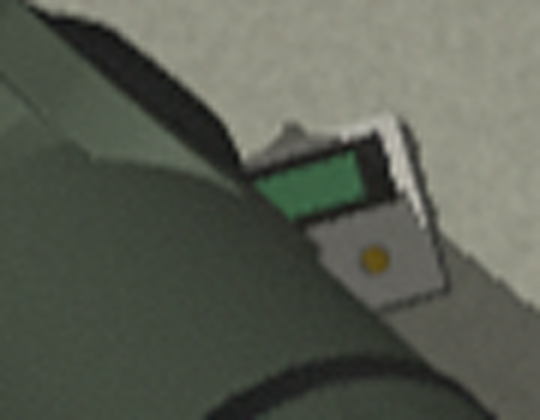

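```bash
python3 - <<'E'
from h import *
s=fr("side")
S=lambda u,v:np.array([(u+.5)/5-.5+220,(v+.5)/5-.5+200])
print(atz(s,S(233,362),.0555),atz(s,S(234,394),.040),atz(s,S(234,397),.036))
for P in([.5,.1575,.0555],[.5,.1565,.042],[.5,.1565,.036]): print((proj(s,P)-[220,200]+.5)*5)
f=s["frame"][260:285,255:280].astype(int)
b=f[:,:,2]-f[:,:,0]; print(b[10:24,5:20])
E
```

```text
[0.49965295 0.15657549 0.0555    ] [0.49881388 0.15789848 0.04      ] [0.50036969 0.15501858 0.036     ]
[[231.76914916 363.45898985]]
[[233.43226386 388.17957917]]
[[233.68831478 399.6145005 ]]
[[-8 -6 -7 -6 -7 -2 -2 -2 -5 -5 -6 -5 -6 -6 -7]
 [-6 -7 -7 -6 -6 -3  2  0 -7 -6 -6 -7 -7 -5 -6]
 [-6 -8 -8 -6 -7 -4 -3 -3 -7 -6 -8 -7 -6 -6 -7]
 [-6 -6 -6 -8 -6 -4 -5 -3 -4 -5 -6 -5 -5 -5 -7]
 [-6 -8 -7 -8 -5 -6 -6 -5 -5 -5 -4 -6 -7 -8 -6]
 [-7 -5 -8 -6 -5 -8 -9 -8 -6 -5 -6 -6 -5 -6 -7]
 [-6 -5 -6 -6 -7 -6 -8 -6 -7 -8 -6 -4 -8 -7 -5]
 [-7 -6 -7 -6 -2 -2  0  0 -2 -5 -5 -6 -6 -7 -6]
 [-8 -7 -5 -2 10 20 20 21 13  6 -3 -8 -5 -7 -4]
 [-7 -8 -6 -4 12 27 31 30 19  1 -5 -6 -5 -5 -6]
 [-8 -4 -4 -4  1  5  8  8  2 -4 -5 -6 -6 -8 -7]
 [-7 -5 -6 -5 -3 -5 -3 -3 -4 -5 -7 -7 -6 -5 -7]
 [-4 -5 -4 -6 -9 -8 -7 -5 -7 -6 -4 -6 -4 -7 -5]
 [-5 -5 -8 -8 -7 -7 -7 -9 -9 -5 -7 -6 -6 -7 -8]]
```

>>> {"method": "move_arm", "body": {"motion": [[[0, 0, -6], [0, 0, 0]], [[0, 0, -12], [0, 0, 0]], [[0, 0, -16], [0, 0, 0]], [[0, 0, -19], [0, 0, 0]], [[0, 0, -21], [0, 0, 0]], [[0, 0, -22], [0, 0, 0]], [[0, 0, -22], [0, 0, 0]]]}}

```text
clock: 8.65
position: [0.5001, 0.1577, 0.1033]
tool_rot: [-3.142, 0.0, 1.885]
force: [-1.2, -0.3, 1.6]
grip_width: 0.0125
```

>>> {"method": "move_arm", "body": {"motion": [[[0, 0, -1], [0, 0, 0]], [[0, 0, -2], [0, 0, 0]], [[0, 0, -2], [0, 0, 0]]]}}

```text
clock: 9.02
position: [0.5002, 0.1578, 0.1016]
tool_rot: [3.141, 0.0, 1.885]
force: [-3.8, -1.2, 9.3]
grip_width: 0.0126
```

```bash
python3 - <<'E'
from h import *
s=fr("side");o=observe();print(o["position"],o["tool_rot"],o["clock"],o["force"],o["moment"])
crop(s,220,200,320,310,5,"s7")
E
```

```text
[0.50021499 0.15780027 0.10158981] [3.14125558e+00 1.43001388e-04 1.88477531e+00] 9.075 [-3.76657859 -1.8190883  10.95180433] [-0.25434826  0.74744048  0.02322605]
```

View pics/s7.png

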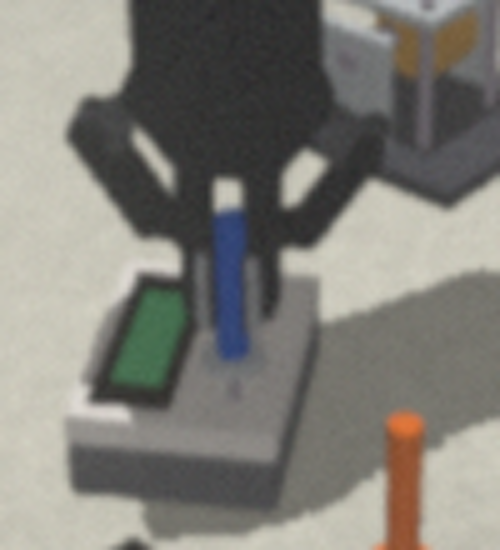

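>>> {"method": "move_arm", "body": {"motion": [[[-1, 0, -1], [0, 0, 0]], [[-1, 0, -1], [0, 0, 0]], [[-1, 0, -1], [0, 0, 0]]]}}

```text
clock: 9.45
position: [0.5, 0.1579, 0.1012]
tool_rot: [3.14, 0.0, 1.885]
force: [-1.4, -1.7, 18.3]
grip_width: 0.0126
```

>>> {"method": "move_arm", "body": {"motion": [[[0, 0, 6], [0, 0, 0]], [[0, 0, 20], [0, 0, 0]], [[0, 0, 40], [0, 0, 0]], [[0, 0, 55], [0, 0, 0]], [[-5, 36, 55], [0, 0, 0]], [[-11, 72, 55], [0, 0, 0]], [[-17, 108, 55], [0, 0, 0]], [[-23, 142, 55], [0, 0, 0]], [[-23, 142, 55], [0, 0, 0]], [[-23, 142, 55], [0, 0, 0]]]}}

```text
clock: 10.7
position: [0.4762, 0.299, 0.1554]
tool_rot: [-3.141, 0.001, 1.885]
force: [-0.8, -0.8, -1.0]
grip_width: 0.0127
```

```bash
python3 - <<'E'
from h import *
s=fr("side");o=observe();print(o["position"],o["tool_rot"],o["clock"],o["force"],o["grip_width"])
crop(s,180,190,320,340,4,"s8")
E
```

```text
[0.4764423  0.29868948 0.15538626] [-3.14144131e+00  6.23065390e-04  1.88377271e+00] 10.75 [ 0.17154297 -0.90554498 -0.75370076] 0.012107339786030855
```

View pics/s8.png

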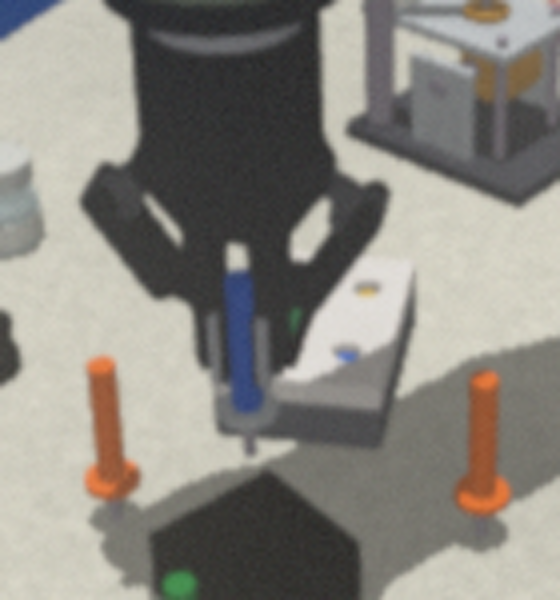

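>>> {"method": "move_arm", "body": {"motion": [[[0, 1, -20], [0, 0, 0]], [[0, 1, -36], [0, 0, 0]], [[0, 1, -46], [0, 0, 0]], [[0, 1, -56], [0, 0, 0]], [[0, 1, -64], [0, 0, 0]], [[0, 1, -69], [0, 0, 0]], [[0, 1, -69], [0, 0, 0]]]}}

```text
clock: 11.62
position: [0.476, 0.3007, 0.0861]
tool_rot: [-3.141, 0.0, 1.885]
force: [0.0, -0.3, -0.3]
grip_width: 0.0128
```

```bash
python3 - <<'E'
from h import *
s=fr("side");o=observe();print(o["position"],o["tool_rot"],o["clock"],o["force"],o["grip_width"])
crop(s,180,220,320,370,4,"s9")
E
```

```text
[0.47616089 0.30078738 0.08639366] [ 3.14149137e+00 -4.28491619e-05  1.88480379e+00] 11.675 [-0.57349936 -0.42532663  0.14674829] 0.012561173086882512
```

View pics/s9.png

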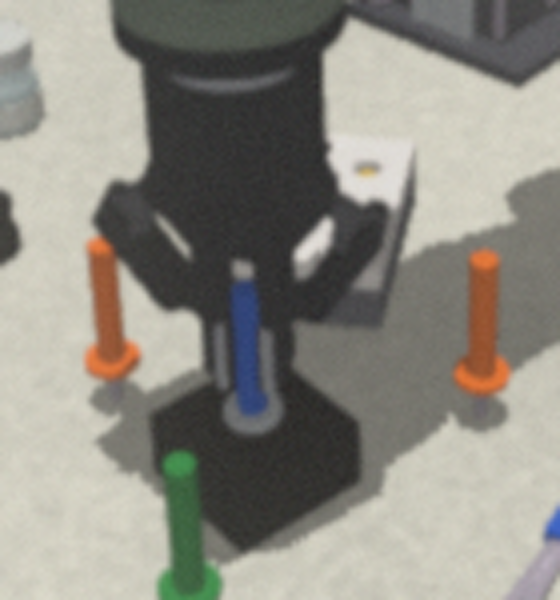

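In the hole, no force. Lower until the flange seats.

>>> {"method": "move_arm", "body": {"motion": [[[0, -1, -3], [0, 0, 0]], [[0, -1, -4], [0, 0, 0]], [[0, -1, -5], [0, 0, 0]], [[0, -1, -5], [0, 0, 0]]]}}

```text
clock: 12.18
position: [0.4762, 0.2997, 0.0819]
tool_rot: [3.141, 0.0, 1.885]
force: [-3.5, -2.7, 13.1]
grip_width: 0.0124
```

>>> {"method": "move_arm", "body": {"motion": [[[0, 0, 1], [0, 0, 0]], [[0, 0, 1], [0, 0, 0]], [[0, 0, 1], [0, 0, 0]], [[0, 0, 1], [0, 0, 0]], [[0, 0, 1], [0, 0, 0]]], "jaw": 45}}

```text
clock: 12.8
position: [0.4761, 0.2997, 0.0822]
tool_rot: [-3.142, -0.0, 1.885]
force: [0.8, 0.9, -0.4]
grip_width: 0.0448
```

>>> {"method": "move_arm", "body": {"motion": [[[0, 0, 10], [0, 0, 0]], [[0, 0, 30], [0, 0, 0]], [[0, 0, 60], [0, 0, 0]], [[0, 0, 110], [0, 0, 0]], [[0, -60, 160], [0, 0, 0]], [[0, -110, 190], [0, 0, 0]], [[0, -170, 215], [0, 0, 0]]]}}

```text
clock: 13.68
position: [0.4758, 0.141, 0.2944]
tool_rot: [3.14, 0.0, 1.886]
force: [1.6, -0.8, 0.2]
grip_width: 0.045
```

```bash
python3 - <<'E'
from h import *
s=fr("side");t=fr("top");o=observe();print(o["position"],o["tool_rot"],o["clock"],o["force"],o["grip_width"])
crop(s,180,220,320,370,4,"s10");crop(t,110,190,260,290,5,"t10");crop(s,230,100,400,250,4,"s10b")
E
```

```text
[0.47720738 0.13647537 0.29512844] [3.13827951 0.00332634 1.87725705] 13.775 [-0.0712014   1.45152434 -0.69622496] 0.04480042848826623
```

View pics/s10.png

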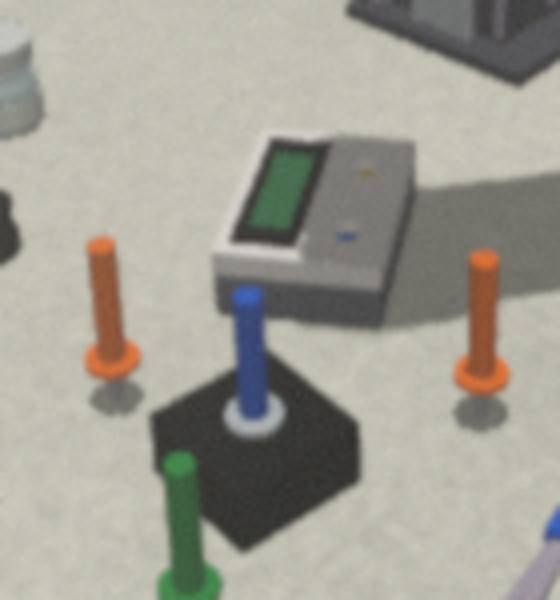

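View pics/t10.png

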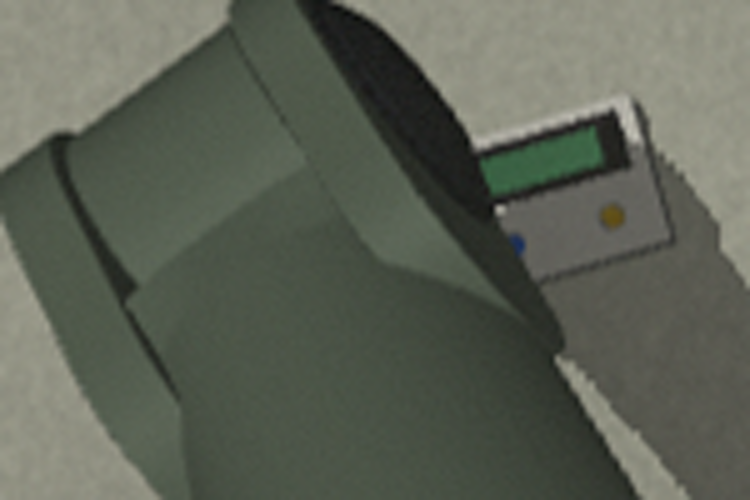

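>>> {"method": "move_arm", "body": {"motion": [[[-8, -50, 0], [0, 0, -0.08]], [[-16, -105, 0], [0, 0, -0.16]], [[-24, -160, 0], [0, 0, -0.24]], [[-32, -215, 0], [0, 0, -0.32]], [[-40, -270, 0], [0, 0, -0.4]], [[-50, -325, -20], [0, 0, -0.5]], [[-57, -372, -45], [0, 0, -0.561]], [[-57, -372, -45], [0, 0, -0.561]], [[-57, -372, -45], [0, 0, -0.561]]], "jaw": 50}}

```text
clock: 14.9
position: [0.4195, -0.2291, 0.2476]
tool_rot: [3.141, -0.0, 1.325]
force: [-0.3, 0.9, -0.7]
grip_width: 0.0499
```

```bash
python3 - <<'E'
from h import *
s=fr("side");t=fr("top");o=observe();print(o["position"],o["tool_rot"],o["clock"],o["force"],o["grip_width"])
crop(t,270,170,400,300,4,"t11");crop(s,230,100,420,250,4,"s11")
E
```

```text
[ 0.41977374 -0.22879526  0.24769695] [ 3.14025114e+00 -2.69990046e-05  1.32584888e+00] 15.0 [ 0.03890602 -0.31208528  0.3054046 ] 0.0500648881425069
```

View pics/s11.png

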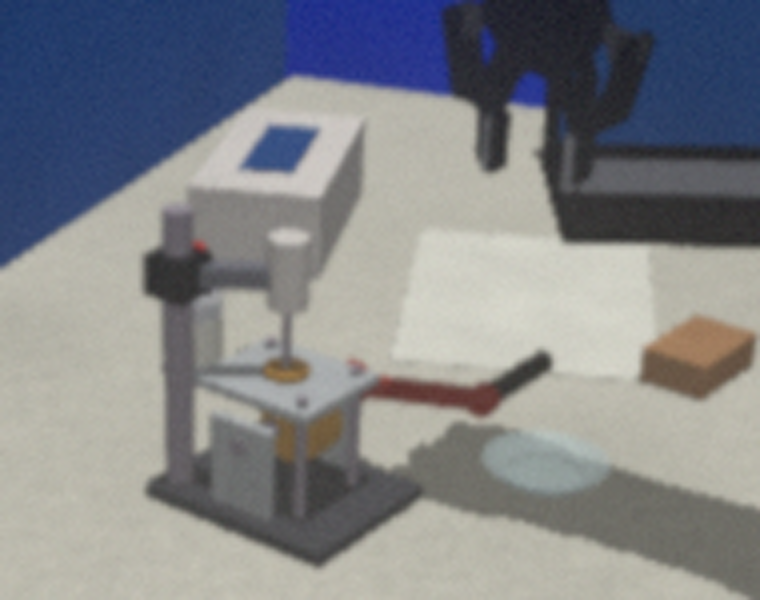

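View pics/t11.png

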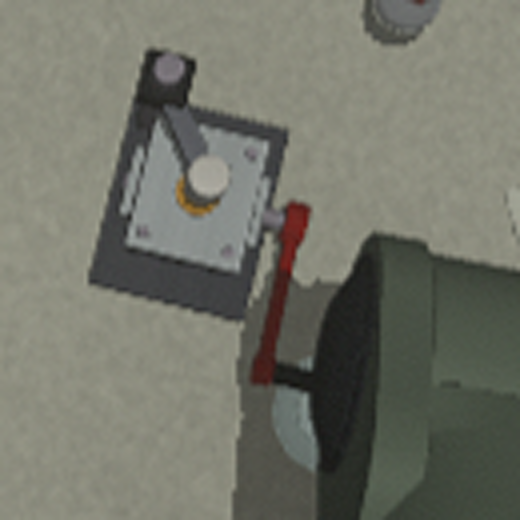

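>>> {"method": "move_arm", "body": {"motion": [[[0, -6, -30], [0, 0, 0]], [[0, -13, -70], [0, 0, 0]], [[0, -13, -100], [0, 0, 0]], [[0, -13, -100], [0, 0, 0]]]}}

```text
clock: 15.5
position: [0.4189, -0.2416, 0.146]
tool_rot: [-3.139, -0.001, 1.326]
force: [0.2, 0.5, 0.8]
grip_width: 0.0499
```

```bash
python3 - <<'E'
from h import *
s=fr("side");t=fr("top");o=observe();print(o["position"],o["tool_rot"],o["clock"],o["force"],o["grip_width"])
crop(s,310,110,420,220,5,"s12")
E
```

```text
[ 0.41988663 -0.24240165  0.14792372] [3.14060544e+00 3.55495815e-05 1.32502912e+00] 15.6 [ 0.45474064 -0.33170963  0.19889952] 0.04990253619470729
```

View pics/s12.png

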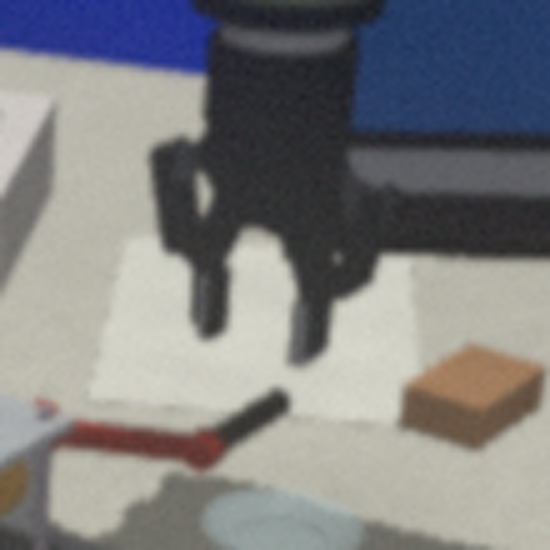

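>>> {"method": "move_arm", "body": {"motion": [[[0, 0, -20], [0, 0, 0]], [[0, 0, -40], [0, 0, 0]], [[0, 0, -55], [0, 0, 0]], [[0, 0, -61], [0, 0, 0]], [[0, 0, -61], [0, 0, 0]]]}}

```text
clock: 16.23
position: [0.4194, -0.2429, 0.086]
tool_rot: [3.141, 0.0, 1.324]
force: [0.2, -0.9, 0.7]
grip_width: 0.0497
```

```bash
python3 - <<'E'
from h import *
s=fr("side");t=fr("top");o=observe();print(o["position"],o["tool_rot"],o["clock"],o["force"],o["grip_width"])
crop(s,310,110,420,220,5,"s13")
E
```

```text
[ 0.4194143  -0.24299373  0.08631166] [3.14087325e+00 2.08657184e-04 1.32374238e+00] 16.325 [ 0.70812055  0.29121745 -0.25463525] 0.04996813077060954
```

View pics/s13.png

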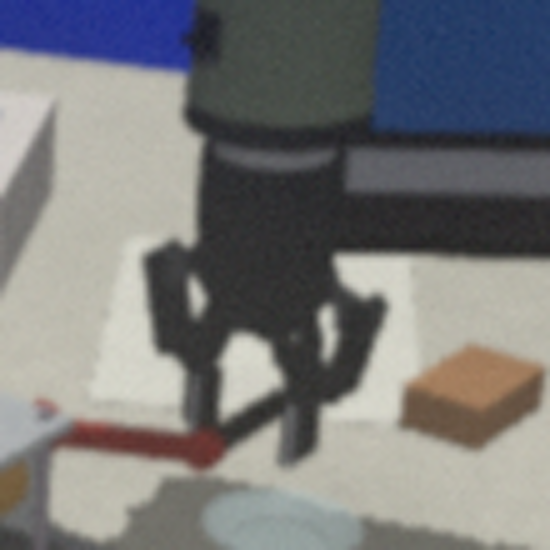

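>>> {"method": "move_arm", "body": {"motion": [[[0, 0, 0], [0, 0, 0]], [[0, 0, 0], [0, 0, 0]], [[0, 0, 0], [0, 0, 0]], [[0, 0, 0], [0, 0, 0]], [[0, 0, 0], [0, 0, 0]], [[0, 0, 0], [0, 0, 0]]], "jaw": 0, "grip_force": 40}}

```text
clock: 17.08
position: [0.4187, -0.2429, 0.0857]
tool_rot: [-3.141, 0.0, 1.323]
force: [-4.9, 1.2, 5.2]
grip_width: 0.0146
```

```bash
python3 - <<'E'
from h import *
s=fr("side");t=fr("top");o=observe();print(o["position"],o["tool_rot"],o["clock"],o["force"],o["moment"],o["grip_width"])
crop(s,310,110,420,220,5,"s14")
E
```

```text
[ 0.41864584 -0.24284019  0.08571325] [-3.14065521e+00  1.43754090e-04  1.32358037e+00] 17.175 [-5.00649565  1.18881788  4.89637562] [0.28119494 1.0224677  0.00140663] 0.014993644829756856
```

View pics/s14.png

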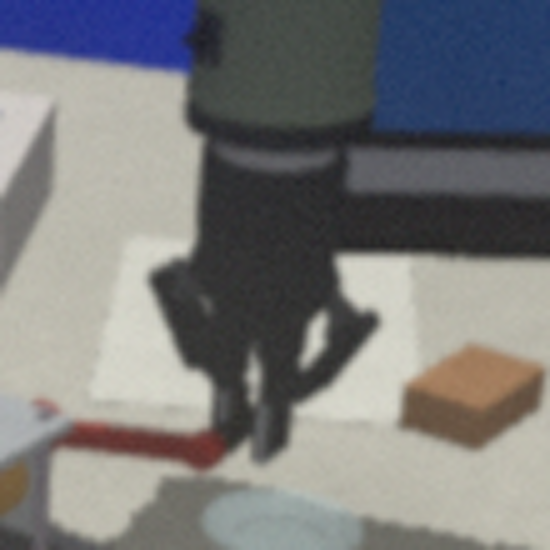

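```bash
python3 - <<'E'
import numpy as np
def row(p,p0):
    dx=110*(np.cos(p0)-np.cos(p)); return [round(dx*.9697,1),round(-dx*.245,1),round(110*(np.sin(p)-np.sin(p0)),1)]
print([row(.2+.06*k,.2) for k in range(1,13)])
print([row(p,.92) for p in np.linspace(.92,np.pi/2,13)[1:]])
E
```

```text
[[np.float64(1.5), np.float64(-0.4), np.float64(6.4)], [np.float64(3.3), np.float64(-0.8), np.float64(12.7)], [np.float64(5.5), np.float64(-1.4), np.float64(18.9)], [np.float64(8.0), np.float64(-2.0), np.float64(25.0)], [np.float64(10.9), np.float64(-2.8), np.float64(30.9)], [np.float64(14.2), np.float64(-3.6), np.float64(36.6)], [np.float64(17.7), np.float64(-4.5), np.float64(42.1)], [np.float64(21.6), np.float64(-5.5), np.float64(47.3)], [np.float64(25.8), np.float64(-6.5), np.float64(52.3)], [np.float64(30.2), np.float64(-7.6), np.float64(57.1)], [np.float64(34.9), np.float64(-8.8), np.float64(61.5)], [np.float64(39.9), np.float64(-10.1), np.float64(65.7)]]
[[np.float64(4.7), np.float64(-1.2), np.float64(3.5)], [np.float64(9.6), np.float64(-2.4), np.float64(6.7)], [np.float64(14.6), np.float64(-3.7), np.float64(9.6)], [np.float64(19.8), np.float64(-5.0), np.float64(12.3)], [np.float64(25.1), np.float64(-6.3), np.float64(14.7)], [np.float64(30.5), np.float64(-7.7), np.float64(16.7)], [np.float64(36.0), np.float64(-9.1), np.float64(18.5)], [np.float64(41.7), np.float64(-10.5), np.float64(19.9)], [np.float64(47.3), np.float64(-12.0), np.float64(21.0)], [np.float64(53.1), np.float64(-13.4), np.float64(21.8)], [np.float64(58.8), np.float64(-14.9), np.float64(22.3)], [np.float64(64.6), np.float64(-16.3), np.float64(22.5)]]
```

>>> {"method": "move_arm", "body": {"motion": [[[0.5, -0.4, 6.4], [0, 0, 0]], [[2.3, -0.8, 12.7], [0, 0, 0]], [[4.5, -1.4, 18.9], [0, 0, 0]], [[7, -2, 25], [0, 0, 0]], [[9.9, -2.8, 30.9], [0, 0, 0]], [[13.2, -3.6, 36.6], [0, 0, 0]], [[16.7, -4.5, 42.1], [0, 0, 0]], [[20.6, -5.5, 47.3], [0, 0, 0]], [[24.8, -6.5, 52.3], [0, 0, 0]], [[29.2, -7.6, 57.1], [0, 0, 0]], [[33.9, -8.8, 61.5], [0, 0, 0]], [[38.9, -10.1, 65.7], [0, 0, 0]]]}}

```text
clock: 18.68
position: [0.4533, -0.2521, 0.1514]
tool_rot: [-3.131, 0.001, 1.323]
force: [-38.5, 13.7, 34.0]
grip_width: 0.0146
```

```bash
python3 - <<'E'
from h import *
s=fr("side");t=fr("top");o=observe();print(o["position"],o["tool_rot"],o["clock"],o["force"],o["moment"],o["grip_width"])
crop(s,260,80,410,230,4,"s15")
E
```

```text
[ 0.45368201 -0.25212901  0.15183784] [-3.13165659e+00  9.64389884e-04  1.32289070e+00] 18.775 [-36.44018961  13.81886796  34.03840844] [ 2.90801596  8.05702501 -0.07642643] 0.014399636054321478
```

View pics/s15.png

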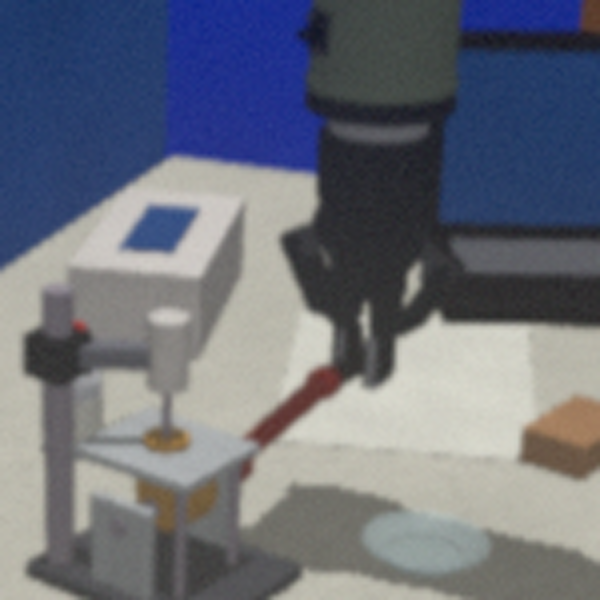

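```bash
cat > lev.py <<'E'
from h import *
s=fr("side")
def pt(c,yaw,phi,y,r=.11):
    X=-r*np.cos(phi); Z=.06+r*np.sin(phi); cc,ss=np.cos(yaw),np.sin(yaw)
    return [c[0]+cc*X-ss*y, c[1]+ss*X+cc*y, Z]
c=(.5532,-.1516)
if __name__=="__main__":
    for y in(-.079,-.074): print("init",y,proj(s,pt(c,-.247,.2,y)), "obs",(505+.5)/5-.5+250,(298+.5)/5-.5+140)
    for phi in(.75,.8,.85,.9,.95): print(phi,proj(s,pt(c,-.247,phi,-.079)),proj(s,pt(c,-.247,phi,-.12)))
    print("obs",(325+.5)/4-.5+260,(382+.5)/4-.5+80)
    o=observe();p=o["position"];print(proj(s,p-[0,0,.004]),o["force"])
E
python3 lev.py
```

```text
init -0.079 [[350.90999096 198.90884592]] obs 350.6 199.2
init -0.074 [[349.90999826 199.5554966 ]] obs 350.6 199.2
0.75 [[343.47591733 177.97051036]] [[351.70167786 173.24505164]]
0.8 [[342.33438247 176.23325304]] [[350.58436729 171.54905493]]
0.85 [[341.12752168 174.54756285]] [[349.4018414  169.90419168]]
0.9 [[339.85905046 172.91844474]] [[348.15772654 168.31532679]]
0.95 [[338.53288998 171.35069025]] [[346.85585367 166.78711582]]
obs 340.875 175.125
[[349.7370426  167.92450962]] [-36.67613791  12.23039411  32.83284995]
```

>>> {"method": "move_arm", "body": {"motion": [[[-1.5, 0.4, 1], [0, 0, 0]], [[-3, 0.8, 2], [0, 0, 0]], [[-3, 0.8, 2], [0, 0, 0]]], "grip_force": 30}}

```text
clock: 19.2
position: [0.4545, -0.2522, 0.1537]
tool_rot: [-3.141, 0.0, 1.324]
force: [-8.4, 3.2, 3.5]
grip_width: 0.0143
```

```bash
python3 - <<'E'
from h import *
s=fr("side");o=observe();print(o["position"],o["tool_rot"],o["qpos"],o["clock"],o["force"],o["moment"],o["grip_width"])
crop(s,260,80,410,230,4,"s16")
E
```

```text
[ 0.45453    -0.25216535  0.15371773] [-3.14052623e+00  2.43357302e-04  1.32355658e+00] [ 0.68307686  0.52194838 -0.3881551   1.95176585  0.28983159  0.72275268
 -0.12504722] 19.25 [-8.22851999  2.72670368  3.65027937] [ 0.7235351   1.82294022 -0.04887736] 0.014879237190761434
```

View pics/s16.png

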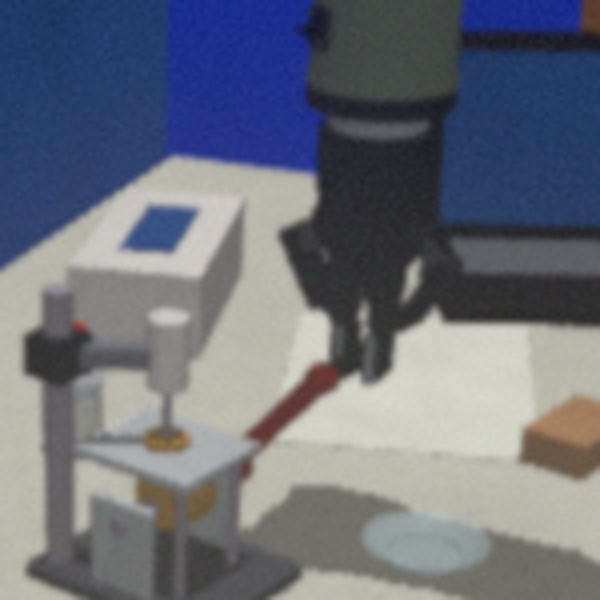

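```bash
cat > rot.py <<'E'
import numpy as np
def rows(relx,relz,ds,yaw=-.247):
    for d in ds:
        x=relx*np.cos(d)+relz*np.sin(d)-relx; z=-relx*np.sin(d)+relz*np.cos(d)-relz
        print([[round(1000*x*np.cos(yaw),1),round(1000*x*np.sin(yaw),1),round(1000*z,1)],[round(-np.sin(yaw)*d,3),round(np.cos(yaw)*d,3),0]],end=", ")
    print()
E
python3 -c "
from rot import *
rows(-.0711,.0937,np.arange(1,9)*.04)"
```

```text
[[np.float64(3.7), np.float64(-0.9), np.float64(2.8)], [np.float64(0.01), np.float64(0.039), 0]], [[np.float64(7.5), np.float64(-1.9), np.float64(5.4)], [np.float64(0.02), np.float64(0.078), 0]], [[np.float64(11.4), np.float64(-2.9), np.float64(7.8)], [np.float64(0.029), np.float64(0.116), 0]], [[np.float64(15.4), np.float64(-3.9), np.float64(10.1)], [np.float64(0.039), np.float64(0.155), 0]], [[np.float64(19.4), np.float64(-4.9), np.float64(12.3)], [np.float64(0.049), np.float64(0.194), 0]], [[np.float64(23.6), np.float64(-5.9), np.float64(14.2)], [np.float64(0.059), np.float64(0.233), 0]], [[np.float64(27.8), np.float64(-7.0), np.float64(16.0)], [np.float64(0.068), np.float64(0.272), 0]], [[np.float64(32.1), np.float64(-8.1), np.float64(17.6)], [np.float64(0.078), np.float64(0.31), 0]],
```

>>> {"method": "move_arm", "body": {"motion": [[[3.7, -0.9, 2.8], [0.01, 0.039, 0]], [[7.5, -1.9, 5.4], [0.02, 0.078, 0]], [[11.4, -2.9, 7.8], [0.029, 0.116, 0]], [[15.4, -3.9, 10.1], [0.039, 0.155, 0]], [[15.4, -3.9, 10.1], [0.039, 0.155, 0]]]}}

```text
clock: 19.88
position: [0.4702, -0.2562, 0.164]
tool_rot: [-2.979, 0.0, 1.324]
force: [-10.3, 2.5, 8.0]
grip_width: 0.0144
```

```bash
python3 - <<'E'
from h import *
s=fr("side");o=observe();print(o["position"],o["tool_rot"],o["qpos"],o["clock"],o["force"],o["moment"],o["grip_width"])
p=o["position"]-[.5239,-.2679,.06];print(p[0]*.9697-.2445*p[1],p[2])
crop(s,260,80,410,230,4,"s17")
E
```

```text
[ 0.47003807 -0.25613521  0.16392591] [-2.98005922e+00  3.81169471e-04  1.32356194e+00] [ 0.64313541  0.59526721 -0.37942612  1.78533624  0.26557792  0.97642258
 -0.10933315] 19.925 [-8.3993901   1.66558237  6.07573112] [ 0.57919857  1.87379101 -0.03329917] 0.01455954553959862
-0.0551064032249363 0.10392591168291992
```

View pics/s17.png

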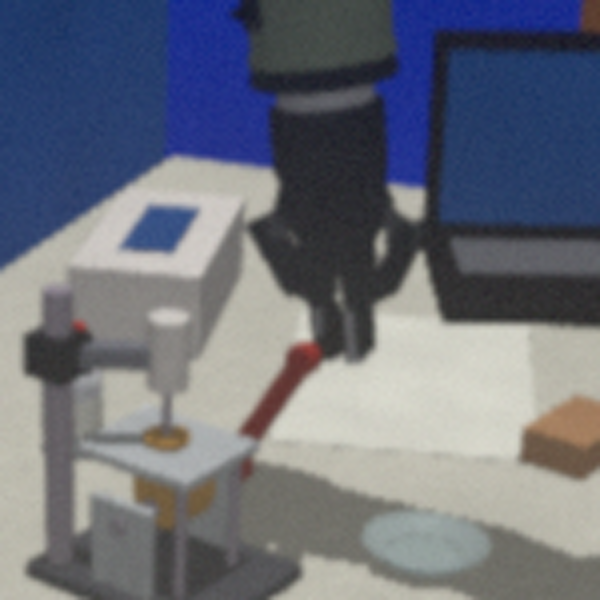

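```bash
python3 -c "
from rot import *
rows(-.0551,.1039,np.arange(1,11)*.045)"
```

```text
[[np.float64(4.6), np.float64(-1.2), np.float64(2.4)], [np.float64(0.011), np.float64(0.044), 0]], [[np.float64(9.3), np.float64(-2.3), np.float64(4.5)], [np.float64(0.022), np.float64(0.087), 0]], [[np.float64(14.0), np.float64(-3.5), np.float64(6.5)], [np.float64(0.033), np.float64(0.131), 0]], [[np.float64(18.9), np.float64(-4.8), np.float64(8.2)], [np.float64(0.044), np.float64(0.175), 0]], [[np.float64(23.8), np.float64(-6.0), np.float64(9.7)], [np.float64(0.055), np.float64(0.218), 0]], [[np.float64(28.8), np.float64(-7.3), np.float64(10.9)], [np.float64(0.066), np.float64(0.262), 0]], [[np.float64(33.8), np.float64(-8.5), np.float64(12.0)], [np.float64(0.077), np.float64(0.305), 0]], [[np.float64(38.9), np.float64(-9.8), np.float64(12.7)], [np.float64(0.088), np.float64(0.349), 0]], [[np.float64(44.0), np.float64(-11.1), np.float64(13.3)], [np.float64(0.099), np.float64(0.393), 0]], [[np.float64(49.1), np.float64(-12.4), np.float64(13.6)], [np.float64(0.11), np.float64(0.436), 0]],
```

>>> {"method": "move_arm", "body": {"motion": [[[4.6, -1.2, 2.6], [0.011, 0.044, 0]], [[9.3, -2.3, 4.9], [0.022, 0.087, 0]], [[14, -3.5, 7], [0.033, 0.131, 0]], [[18.9, -4.8, 8.8], [0.044, 0.175, 0]], [[23.8, -6, 10.4], [0.055, 0.218, 0]], [[28.8, -7.3, 11.7], [0.066, 0.262, 0]], [[33.8, -8.5, 12.9], [0.077, 0.305, 0]], [[38.9, -9.8, 13.7], [0.088, 0.349, 0]], [[44, -11.1, 14.3], [0.099, 0.393, 0]], [[49.1, -12.4, 14.6], [0.11, 0.436, 0]], [[49.1, -12.4, 14.6], [0.11, 0.436, 0]]]}}

```text
clock: 21.3
position: [0.5196, -0.2688, 0.1777]
tool_rot: [-2.531, 0.0, 1.324]
force: [-5.5, -1.0, -3.9]
grip_width: 0.0147
```

```bash
python3 - <<'E'
from h import *
s=fr("side");t=fr("top");o=observe();print(o["position"],o["tool_rot"],o["qpos"],o["clock"],o["force"],o["moment"],o["grip_width"])
p=o["position"]-[.5239,-.2679,.06];print(p[0]*.9697-.2445*p[1],p[2])
crop(s,260,80,410,230,4,"s18");crop(t,280,170,400,290,5,"t18")
E
```

```text
[ 0.51940248 -0.26880581  0.17772255] [-2.53207419e+00  3.31400663e-04  1.32360790e+00] [ 0.51594679  0.88283301 -0.31684651  1.28664149  0.23536757  1.62368916
 -0.07740373] 21.4 [-4.9835028  -0.67863045 -7.55797926] [-0.41195304 -0.45120662  0.11017037] 0.014527167196619369
-0.004139770406093412 0.11772254836269602
```

View pics/s18.png

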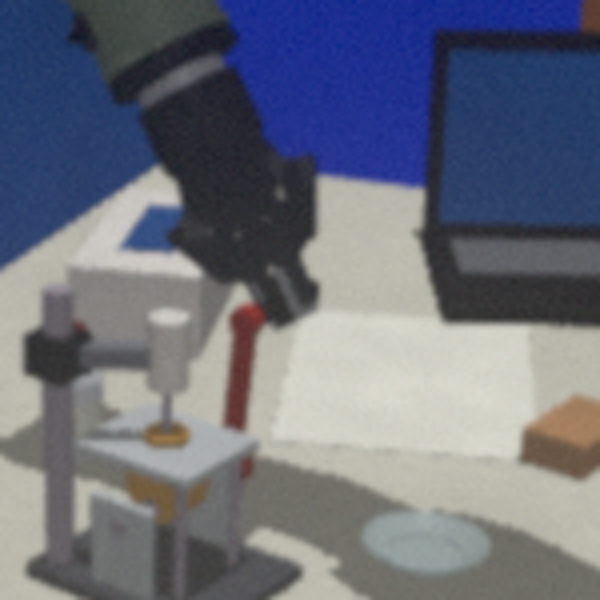

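View pics/t18.png

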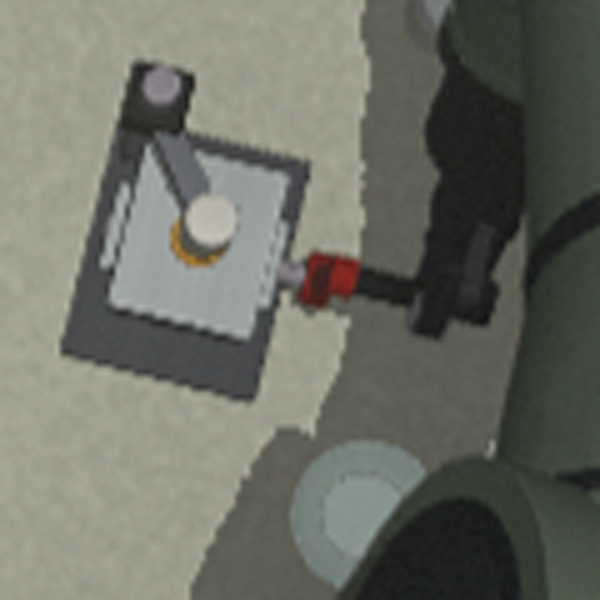

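```bash
cat > ph.py <<'E'
from lev import *
import sys
t=fr("top")
for phi in(1.4,1.45,1.5,1.55,1.6): print(phi,((proj(s,pt(c,-.247,phi,-.076))-[260,80]+.5)*4).round(1),((proj(t,pt(c,-.247,phi,-.12))-[280,170]+.5)*5).round(1),((proj(t,pt(c,-.247,phi,-.079))-[280,170]+.5)*5).round(1))
E
python3 ph.py; python3 -c "
from rot import *
rows(-.0041,.1177,np.arange(1,5)*.022)"
```

```text
1.4 [[258.3 325.9]] [[424.3 317.5]] [[347.5 298.6]]
1.45 [[251.7 322.9]] [[426.9 307.3]] [[350.  288.4]]
1.5 [[245.1 320.3]] [[429.4 297. ]] [[352.5 278.2]]
1.55 [[238.4 318.1]] [[431.8 286.8]] [[354.9 268. ]]
1.6 [[231.7 316.2]] [[434.1 276.6]] [[357.3 257.8]]
[[np.float64(2.5), np.float64(-0.6), np.float64(0.1)], [np.float64(0.005), np.float64(0.021), 0]], [[np.float64(5.0), np.float64(-1.3), np.float64(0.1)], [np.float64(0.011), np.float64(0.043), 0]], [[np.float64(7.5), np.float64(-1.9), np.float64(0.0)], [np.float64(0.016), np.float64(0.064), 0]], [[np.float64(10.0), np.float64(-2.5), np.float64(-0.1)], [np.float64(0.022), np.float64(0.085), 0]],
```

>>> {"method": "move_arm", "body": {"motion": [[[2.5, -0.6, -0.2], [0.005, 0.021, 0]], [[5, -1.3, -0.4], [0.011, 0.043, 0]], [[7.5, -1.9, -0.7], [0.016, 0.064, 0]], [[10, -2.5, -0.8], [0.022, 0.085, 0]], [[10, -2.5, -0.8], [0.022, 0.085, 0]], [[10, -2.5, -0.8], [0.022, 0.085, 0]]]}}

```text
clock: 22.25
position: [0.5293, -0.2714, 0.1775]
tool_rot: [-2.444, 0.0, 1.323]
force: [-6.6, -0.3, -2.8]
grip_width: 0.0145
```

```bash
python3 - <<'E'
from h import *
s=fr("side");t=fr("top");o=observe();print(o["position"],o["tool_rot"],o["clock"],o["force"],o["moment"],o["grip_width"])
p=o["position"]-[.5239,-.2679,.06];X,Z=p[0]*.9697-.2445*p[1],p[2]
a=np.pi+o["tool_rot"][0]; X-=.0098*np.sin(a);Z-=.0098*np.cos(a);print(a,X,Z,np.arctan2(Z,-X),np.hypot(X,Z))
crop(s,260,80,410,230,4,"s19");crop(t,280,170,400,290,5,"t19")
E
```

```text
[ 0.52931409 -0.2713246   0.17752725] [-2.44452329e+00 -8.09195394e-05  1.32356232e+00] 22.35 [-6.7074507  -0.5741575  -0.79853682] [-0.32115705  0.25135892  0.23132044] 0.014657885010529885
0.6970693591465276 -0.00020397766056580967 0.1100133245798579 1.5689422111447815 0.11001351367899843
```

View pics/s19.png

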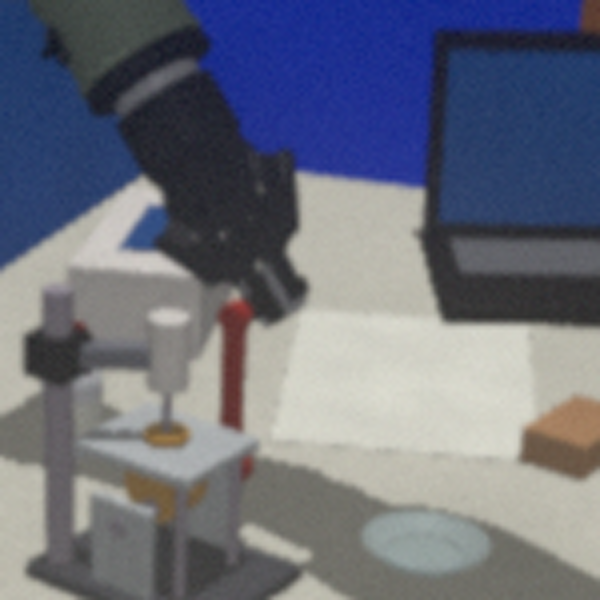

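View pics/t19.png

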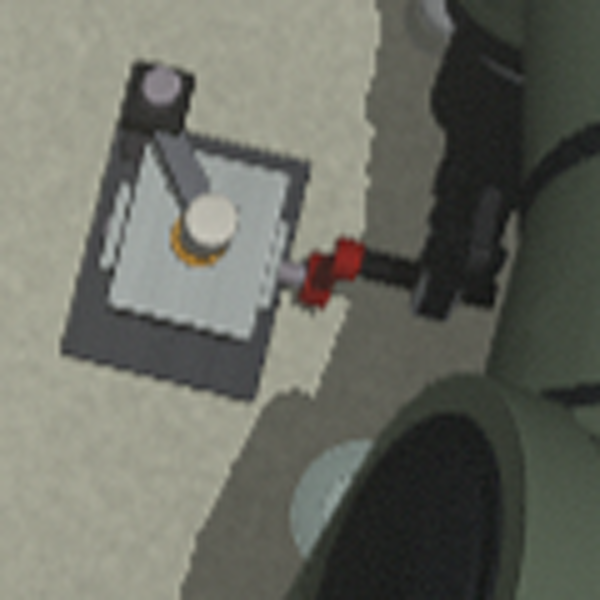

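```bash
python3 - <<'E'
from lev import *
t=fr("top")
def red(f,x0,y0,x1,y1):
    im=f["frame"].astype(int); m=(im[:,:,0]-np.maximum(im[:,:,1],im[:,:,2])>25); mm=np.zeros_like(m); mm[y0:y1,x0:x1]=m[y0:y1,x0:x1]; return mm
m=red(s,305,145,330,205)
ys=np.nonzero(m.any(1))[0]
for y in ys: 
    xs=np.nonzero(m[y])[0]; print(y,xs.min(),xs.max(),xs.mean().round(1),end=" | ")
print()
for y in(-.079,-.071,-.063):
  for r in(.11,.05,0): print(y,r,proj(s,pt(c,-.247,np.pi/2,y,r)).round(1),proj(s,pt(c,-.247,1.5,y,r)).round(1))
E
```

```text
154 319 319 319.0 | 155 317 321 319.0 | 156 316 322 319.0 | 157 315 322 318.5 | 158 315 322 318.5 | 159 314 322 318.0 | 160 315 321 318.0 | 161 316 321 318.5 | 162 316 320 318.0 | 163 316 320 318.0 | 164 316 320 318.0 | 165 316 320 318.0 | 166 316 320 318.0 | 167 316 320 318.0 | 168 316 320 318.0 | 169 316 320 318.0 | 170 316 320 318.0 | 171 316 320 318.0 | 172 316 320 318.0 | 173 316 320 318.0 | 174 316 319 317.5 | 175 316 319 317.5 | 176 316 319 317.5 | 177 316 319 317.5 | 178 316 319 317.5 | 179 316 319 317.5 | 180 316 319 317.5 | 181 316 319 317.5 | 182 316 319 317.5 | 183 316 319 317.5 | 184 316 319 317.5 | 185 316 319 317.5 | 186 318 319 318.5 | 188 305 305 305.0 | 189 305 305 305.0 | 194 321 322 321.5 | 195 321 322 321.5 | 196 320 322 321.0 | 197 321 322 321.5 | 198 321 321 321.0 | 
-0.079 0.11 [[319.  158.5]] [[321.4 159.3]]
-0.079 0.05 [[318.2 178.8]] [[319.3 179.2]]
-0.079 0 [[317.6 195.1]] [[317.6 195.1]]
-0.071 0.11 [[317.3 159.3]] [[319.7 160.1]]
-0.071 0.05 [[316.5 179.8]] [[317.6 180.1]]
-0.071 0 [[315.9 196.1]] [[315.9 196.1]]
-0.063 0.11 [[315.6 160.2]] [[318. 161.]]
-0.063 0.05 [[314.8 180.7]] [[315.9 181. ]]
-0.063 0 [[314.2 197. ]] [[314.2 197. ]]
```

>>> {"method": "move_arm", "body": {"motion": [[[0, 0, 0], [0, 0, 0]], [[0, 0, 0], [0, 0, 0]], [[0, 0, 0], [0, 0, 0]], [[0, 0, 0], [0, 0, 0]]], "grip_force": 40}}

```text
clock: 22.95
position: [0.5293, -0.2714, 0.1775]
tool_rot: [-2.445, -0.0, 1.323]
force: [-6.0, -1.3, -1.6]
grip_width: 0.0148
```

```bash
python3 - <<'E'
from h import *
s=fr("side");o=observe();print(o["position"],o["clock"],o["force"],o["grip_width"])
crop(s,170,100,400,370,2.2,"s20")
E
```

```text
[ 0.52930826 -0.27136711  0.17752675] 23.0 [-6.11507493 -0.21640405 -1.45774774] 0.014750038853891529
```

View pics/s20.png

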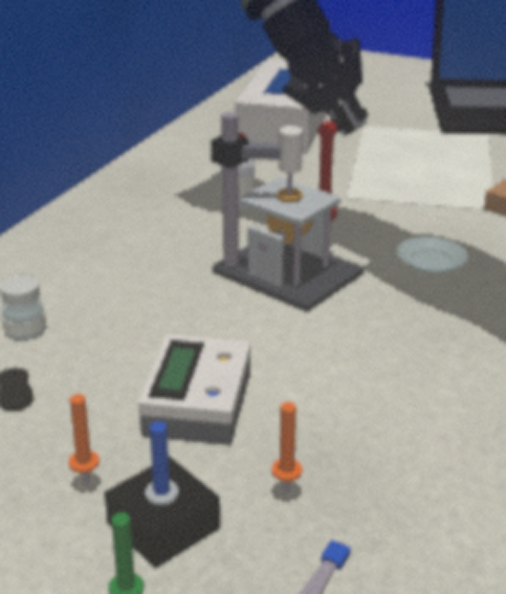

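The picture shows the stylus seated in its holder at about (160, 470) and the lever upright at about (327, 170), held by the gripper. The pose and force are steady.

```bash
python3 -c "
from workcell import *
print(job_done()); print(observe()['clock'])"
```

```text
the job is handed in; nothing more can be done
None
the job is handed in; nothing more can be done
```

The job was handed in at about 23 s, with every step done in the order asked; no verdict came back.

- **Zero button:** I took the blue stylus from its holder and pressed the button to its hard stop. The last 1 mm of commanded travel moved the tool only 0.4 mm, and the force rose from about 10 N to 18 N. The tip was then about 10 mm below the display unit's top face, which matches fully in. This rests on force and tool height, as there is no direct reading of the button.
- **Stylus:** It is back in its holder. Pictures after release show it upright with its flange on the block, where it stood at the start.
- **Lever:** I swung it up by the black bar and am still holding it with a 40 N grip. From the tool pose the lever stands at 1.569 rad above horizontal, and the side view gives about 1.57 ± 0.02; straight up is 1.571. The top view read slightly further, about 1.58 to 1.59. The force was steady at about 6 N.
- **One problem on the way:** Partway up, the bar slid a few millimetres in the pads and jammed, with about 52 N on the wrist. I eased off, then turned the tool together with the lever, and the force stayed around 13 N or less after that. That 52 N is below the 120 N wrist limit. The contact was at the pads; I have no separate reading of how hard the gripper's body pressed.

In the last pictures the yellow button, the decoy styluses and the dish looked undisturbed. I did not check every loose item one by one.

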